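Knock a stuck knob out of its dipping cup and hang the cup up

TASK

A turned wooden knob is stuck in the small steel cup with the wooden handle. Turn the cup over above the plywood tray and knock it, for instance with its rim on the steel bar, until the knob drops into the tray; then hang the empty cup mouth-down by the eye of its handle on the peg of the stand and let go. Do not disturb the wood blank, the tin or the brush.

Things in the scene. Friction and masses are not known exactly. Their poses are not given: they have to be found in the camera images.
- cup_handle (a point): Centre of the wooden handle of a small steel cup (loose, 0.24 kg) that lies on its side; 23 mm above the table at the start. x: along the handle from the cup's mouth to the eye (points up when the cup is mouth-down); y: through the handle's thickness; z: up at the start. The handle is a flat bar, 10 mm thick (y), 22 mm high (z), between a 22 mm thick steel collar (x -30 to -22) at the cup and the eye (from x +16).
- cup_mouth (a point): Centre of the cup's square open mouth (40 x 40 mm inside), 90 mm from the handle's centre along the cup's -x; axes as cup_handle. The outer edges of the rim lie 23 mm from this point in y and z.
- cup_eye (a point): Centre of the eye at the handle's end, 35 mm from the handle's centre along the cup's +x; axes as cup_handle. A flat wooden ring, hole 26 mm across, outside 38 mm, 10 mm thick; the hole's axis is the cup's y.
- knob_base (a point): Turned wooden knob (45 g): centre of its square base, 36 x 36 x 24 mm; a round head 30 mm across stands out 25 mm more towards its -x. It starts inside the cup, head towards the mouth, base centre 42.5 mm in from the mouth plane (axes as cup_handle). Out of the cup it can lie any way up.
- tray: Plywood tray fixed to the table, 220 (x) x 250 (y) mm outside, walls 35 mm high and 8 mm thick; origin: centre of its underside, z up. A round steel knocking bar 12 mm thick runs across it along its y.
- tray_bar (a point): Middle of the top line of the knocking bar, 56 mm above the table, 30 mm from the tray's centre along the tray's +x. The bar runs 108 mm to either side along the tray's y, between two wooden posts 60 mm high.
- stand: Wooden stand fixed to the table: base 110 x 90 x 14 mm, square post 24 x 24 mm up to 234 mm high. Origin: centre of its underside, z up. One straight flat steel peg, 12 mm wide and 6 mm thick (its broad face up), leaves the post along the stand's +y, rising at 12 degrees.
- peg_root (a point): Peg's centre line where it leaves the post, 195 mm above the table; axes as the stand's.
- peg_tip (a point): Peg's centre line at its free end (86 mm farther along the stand's +y and 18 mm higher than the root); axes as the stand's.
- blank: Bystander: round wood blank, 96 mm across, 45 mm high, loose; origin: centre of its underside.
- tin: Bystander: closed tin, 72 mm across, 85 mm high, loose; origin: centre of its underside.
- brush: Bystander: brush lying flat on the table, loose, handle towards its -x, on the robot's right.
- knob: The same knob; origin at the middle of one side face of its base. A sprung tongue in the cup pinches the base with about 0.53 N, enough to hold it even with the mouth straight down. Each sharp stop of the cup, mouth down (a tap at 0.1 to 0.3 m/s on something hard), lets it slip a millimetre or more; after about 6 mm it is free and slides out, so several taps may be needed.
- cup: The same cup: a square steel box 46 x 46 mm outside, 60 mm long, walls 3 mm, open at the mouth, closed at the handle end. Origin: on the outside of the wall that is underneath at the start, at the closed end (30 mm along -x and 23 mm along -z from the handle's centre); axes as cup_handle.
Mind the look-alikes: they are no part of the job. Of the things that look like the cup, the largest one is meant. Of the things that look like the stand, the smaller one is meant.

How it is judged:
On the way, in this order (a step that is already met when the one before it is completed fails the run):
1. the cup is held mouth-down over the tray (its handle axis within 52 degrees of upright, mouth centre over the tray) with the knob still stuck in it (angle between cup_handle's own x axis and vertical below 0.9 rad and distance between knob_base and cup_mouth below 0.047 m and x of knob_base in the frame of cup_mouth above 0.03 m and height (world z) of cup_eye above 0.08 m and x of cup_mouth in the frame of tray between -0.11 and 0.11 m and y of cup_mouth in the frame of tray between -0.125 and 0.125 m), for 0.2 s.
2. the knob lies in the tray, out of the cup (x of knob_base in the frame of tray between -0.105 and 0.105 m and y of knob_base in the frame of tray between -0.12 and 0.12 m and z of knob_base in the frame of tray between 0 and 0.045 m and distance between knob_base and cup_mouth above 0.05 m and linear speed of knob below 0.05 m/s), for 0.2 s.
At the end, for the whole second after the job is handed in: The knob lies still within the tray; the cup hangs mouth-down on the peg, swaying under 0.12 m/s: peg through the eye (eye centre within 14 mm sideways and 18 mm in height of the peg's root, 4 to 88 mm out along the peg), handle within 23 degrees of upright, mouth over 30 mm above the table (x of knob_base in the frame of tray between -0.105 and 0.105 m and y of knob_base in the frame of tray between -0.12 and 0.12 m and z of knob_base in the frame of tray between 0 and 0.045 m and linear speed of knob below 0.03 m/s and linear speed of cup below 0.12 m/s and angle between cup_handle's own x axis and vertical below 0.4 rad and contact force between cup and stand above 0.5 N and height (world z) of cup_mouth above 0.03 m and y of cup_eye in the frame of peg_root between 0.004 and 0.088 m and x of cup_eye in the frame of peg_root between -0.014 and 0.014 m and z of cup_eye in the frame of peg_root between -0.018 and 0.018 m); the robot touches nothing.
It fails at once if the blank is pushed more than 30 mm (distance of blank from where it was at the start of the episode above 0.03 m).
It fails at once if the tin is pushed more than 30 mm (distance of tin from where it was at the start of the episode above 0.03 m).
It fails at once if the brush is pushed more than 30 mm (distance of brush from where it was at the start of the episode above 0.03 m).
It also fails if it takes over 72 s, if anything falls off the work surface, if the arm or the gripper's body presses on something with over 40 N, if the wrist force passes 120 N, or if a joint passes its speed limit or range.

ROBOT

A 6-joint arm with a two-finger parallel gripper is mounted at the origin on the work surface. World frame = base frame: x ahead of the robot, y to its left, z up, the work surface at z = 0. Lengths are in m, angles in rad, forces in N, time in s.
With the tool pointing down it reaches from about 0.4 to 0.825 m from the base axis. Payload 7 kg.
Tool frame: the origin (TCP) lies on the centre line of the jaws, within the pads' length; the fingertips stand ahead of it and the grasp point (between the pads) is the TCP (ctrl.nose_length is the z of the fingertips in the tool frame, in m); z points along the fingers, y is the line along which they close (so a half turn about z gives the same grasp; the last joint's range is limited). The gripper opens to 85 mm and grips with 20 to 120 N. Pads are 22 mm wide; open, the fingers measure 114 mm over their backs; the gripper's body (76 mm by 85 mm) begins 54 mm behind the grasp point. The pads swing forward as they close: fully open they stand 13 mm farther back than shut.
Start: joints at [-1.032, 0.359, 0.012, 0, -1.224, -0.288], TCP at [0.167, -0.654, 0.25] pointing down, gripper open.
Joint ranges: [-3.07, 3.07], [-1.43, 2.12], [-1.02, 1.25], [-3.03, 1.67], [-3.05, -0], [-3.03, 3.03]. Speed limits (rad/s): [2.39, 2.39, 3.01, 3.14, 3.14, 3.14].

INTERFACE

Orientations are given as a 3x3 rotation matrix whose columns are the frame's x, y, z axes.
In Python, from bench import ctrl gives the robot as it stands.
- The arm moves only by the tool carry_out, never from a script. Its argument "increments" is text: rows parted by semicolons, each of 5 numbers parted by spaces: the shift along the world's x, y, z in cm, then the turn about the world's z in degrees, then the closure in counts, from 0 (fully open) to 255 (shut). A call has 1 to 10 rows; each row shifts and turns the commanded pose from where the row before left it; what a row does not reach is not made up. A row lasts 1/10 s, in which the tool goes at most 50 mm and 8.59 degrees, less where a joint would pass 70% of its speed; a pose out of reach is approached as far as the arm can. A call with a gripper value outside its range is refused whole. The fingers move at their own pace and stop on an object; "squeeze" is the grip in N (left out, the last holds). Time passes only in rows, so rows that do not move let the fingers close. It gives the time, the measured TCP pose, the force, the opening and the grip force at its end, in the units of the state.
- ctrl.get_obs(): the state, without advancing time (a new reading comes with each control period).
- ctrl.get_image(name): name is "scene" or "top" or "wrist"; returns a dict with "frame" (384x512x3 uint8, red, green, blue), "vertical_fov" (degrees; the focal length in pixels is half the picture's height over the tangent of half this angle, whatever the lens; pixels are square), "cx", "cy" (the principal point, pixels), "k1" (the pictures are not rectified: a ray, as slopes to the right and down, at radius r is drawn at 1 + k1 r^2 times it, then the intrinsics apply), "R" (3x3) and "t" (3): a world point X has camera coordinates R X + t; the wrist camera has in their place "hand_eye" (4x4, takes a point from camera to tool coordinates, whose origin is the TCP and whose axes are the flange's). Camera axes: x right, y down, z forward; pixel columns grow to the right and rows downward; lengths in m; the calibration is good to about 2 mm. A picture is of the moment at which its call begins: read the wrist's pose just before it. There is no depth.
- ctrl.finish_job(): hands the job in; it is judged then, once.
The state is a dict: "time_s": time; "joint_positions": joint angles; "qd": joint speeds; "tau": joint torques, N m; "ee_pos": TCP position; "tool_rot": TCP orientation; "wrist_force": force on the tool from outside, world axes, zero at the start; "moment": the same for the moment, N m; "opening": finger opening in m; "finger_force": force on a finger pad.
Only numpy, scipy, OpenCV 4.12 (cv2) and the standard library are available. Lean on these libraries where they do the work, as an engineer would, in place of code of your own. Each camera call takes 0.05 s, during which the arm holds its last target. There are 200 camera calls.

## Working session

There is one attempt and no reset: what is moved stays moved. The work goes in short steps, Python scripts to look and compute and a tool call to move; the robot and the scene stay as the last step left them, time stands still between calls to the robot, and variables do not carry over. Pictures are saved under pics/ and viewed, at most 10 in all, crops included, and the job is handed in when it is done.

Besides the shell and the picture viewer there is one more tool, called after "Call:" by a JSON object that holds its "name" and its "arguments". carry_out: Moves the arm, as the interface text tells. Its arguments: {"type":"object","properties":{"increments":{"type":"string"},"squeeze":{"type":"number"}},"required":["increments"]}

```bash
ls; mkdir -p pics; python3 - <<'E'
from bench import ctrl
import cv2,pickle,numpy as np
o=ctrl.get_obs();print(o['ee_pos'],np.round(o['tool_rot'],3).tolist(),o['opening'],ctrl.nose_length)
d={n:ctrl.get_image(n) for n in('scene','top','wrist')}
pickle.dump((o,d),open('d0.pkl','wb'))
for n in('scene','top'):
    cv2.imwrite(f'pics/{n}0.png',cv2.resize(d[n]['frame'][:,:,::-1],(800,600),interpolation=cv2.INTER_CUBIC))
    print(n,{k:np.round(v,4).tolist() for k,v in d[n].items() if k!='frame'})
print(d['wrist']['hand_eye'],d['wrist']['vertical_fov'])
E
```

```text
pics
[ 0.16738196 -0.6534737   0.24935867] [[-0.969, -0.248, -0.001], [-0.248, 0.969, 0.002], [0.0, 0.002, -1.0]] 0.08548999770873945 0.019
scene {'vertical_fov': 52.8072, 'cx': 255.848, 'cy': 191.4963, 'k1': 0.0114, 'R': [[-0.6639, 0.7476, 0.0195], [0.517, 0.4776, -0.7103], [-0.5403, -0.4615, -0.7036]], 't': [0.4066, -0.1514, 1.8512]}
top {'vertical_fov': 48.619, 'cx': 257.3904, 'cy': 191.0205, 'k1': -0.0066, 'R': [[0.0006, -1.0, 0.0081], [-0.9943, -0.0015, -0.1069], [0.1069, -0.0079, -0.9942]], 't': [-0.0902, 0.5809, 1.7593]}
[[ 1.54341377e-03 -9.62031189e-01 -2.72935175e-01  6.86225277e-02]
 [ 9.99998522e-01  1.69151057e-03 -3.07305350e-04 -3.16941238e-04]
 [ 7.57310064e-04 -2.72934297e-01  9.62032378e-01 -1.24857142e-01]
 [ 0.00000000e+00  0.00000000e+00  0.00000000e+00  1.00000000e+00]] 66.26936320487565
```

View pics/top0.png

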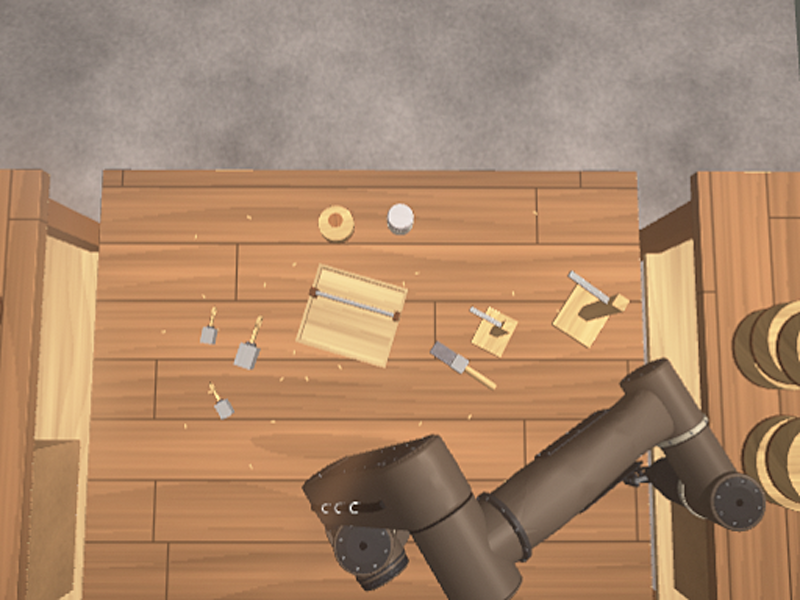

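View pics/scene0.png

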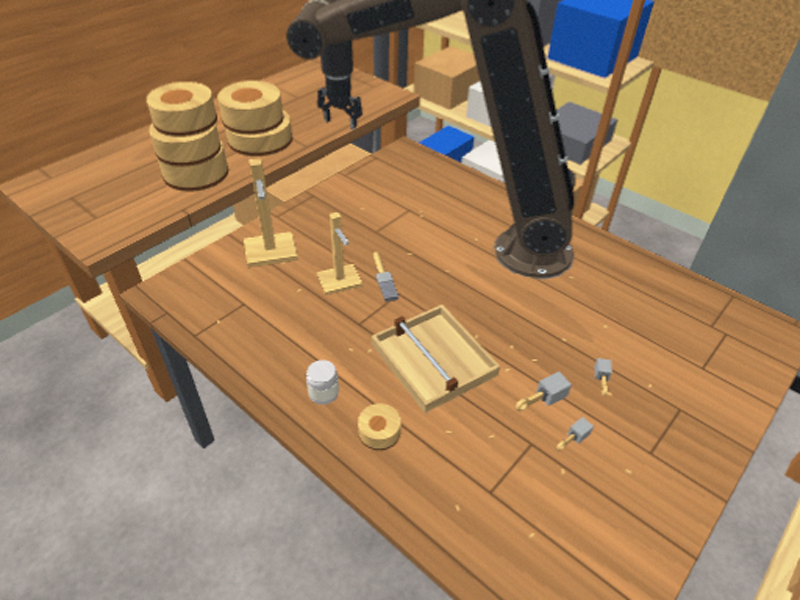

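```bash
cat > h.py <<'E'
import numpy as np,cv2,pickle
def cam(d,o=None):
    f=d['frame'].shape[0]/2/np.tan(np.radians(d['vertical_fov'])/2)
    K=np.array([[f,0,d['cx']],[0,f,d['cy']],[0,0,1.]])
    if 'R' in d: return K,d['k1'],np.array(d['R']),np.array(d['t'])
    T=np.eye(4);T[:3,:3]=o['tool_rot'];T[:3,3]=o['ee_pos'];T=np.linalg.inv(T@np.array(d['hand_eye']))
    return K,d['k1'],T[:3,:3],T[:3,3]
def rays(c,px):
    K,k,R,t=c
    u=cv2.undistortPoints(np.array(px,float).reshape(-1,1,2),K,np.array([k,0,0,0,0.]))[:,0]
    return -R.T@t,np.c_[u,np.ones(len(u))]@R
def plane(c,px,z):
    C,r=rays(c,px);return C+r*((z-C[2])/r[:,2])[:,None]
def tri(cs,pxs):
    A=np.zeros((3,3));b=np.zeros(3);g=[]
    for c,p in zip(cs,pxs):
        C,r=rays(c,[p]);r=r[0]/np.linalg.norm(r);M=np.eye(3)-np.outer(r,r);A+=M;b+=M@C;g.append((C,M))
    X=np.linalg.solve(A,b);return X,[np.linalg.norm(M@(X-C)) for C,M in g]
def proj(c,X):
    K,k,R,t=c;return cv2.projectPoints(np.array(X,float).reshape(-1,1,3),cv2.Rodrigues(R)[0],t,K,np.array([k,0,0,0,0.]))[0][:,0]
E
python3 - <<'E'
from h import *
o,d=pickle.load(open('d0.pkl','rb'))
t=d['top']['frame'][:,:,::-1];s=d['scene']['frame'][:,:,::-1]
def cr(im,x,y):return cv2.resize(im[y:y+48,x:x+64],(400,300),interpolation=cv2.INTER_NEAREST)
cv2.imwrite('pics/c.png',np.vstack([np.hstack([cr(t,130,195),cr(t,290,188)]),np.hstack([cr(s,320,230),cr(s,190,135)])]))
c=cam(d['top']);f=.64
for n,p,z in[('tray corners',[(320,265),(408,290),(386,367),(297,342)],.035),('bar',[(315,292),(396,316)],.056),('peg tip',[(472,309)],.213),('brush',[(433,346),(494,387)],.01),('blank tin',[(336,221),(400,217)],.06)]:
    print(n,np.round(plane(c,np.array(p)*f,z),3).tolist())
hsv=cv2.cvtColor(d['top']['frame'],cv2.COLOR_RGB2HSV)
m=((hsv[:,:,1]<60)).astype(np.uint8);m[:, :125]=0;m[:190]=0;m[275:]=0;m[:,185:]=0
for k in cv2.findContours(m,0,1)[0]:
    if cv2.contourArea(k)>15:print(cv2.contourArea(k),cv2.minAreaRect(k))
E
```

```text
tray corners [[0.671, 0.133, 0.035], [0.604, -0.105, 0.035], [0.397, -0.047, 0.035], [0.463, 0.191, 0.035]]
bar [[0.595, 0.142, 0.056], [0.532, -0.073, 0.056]]
peg tip [[0.536, -0.257, 0.213]]
brush [[0.454, -0.173, 0.01], [0.344, -0.337, 0.01]]
blank tin [[0.787, 0.088, 0.06], [0.798, -0.083, 0.06]]
86.5 ((143.11538696289062, 261.0769348144531), (11.163125991821289, 9.550673484802246), 60.255123138427734)
171.5 ((157.6500244140625, 227.0500030517578), (12.649110794067383, 16.127614974975586), 18.434947967529297)
81.5 ((133.0, 214.0), (10.0, 10.0), 90.0)
```

View pics/c.png

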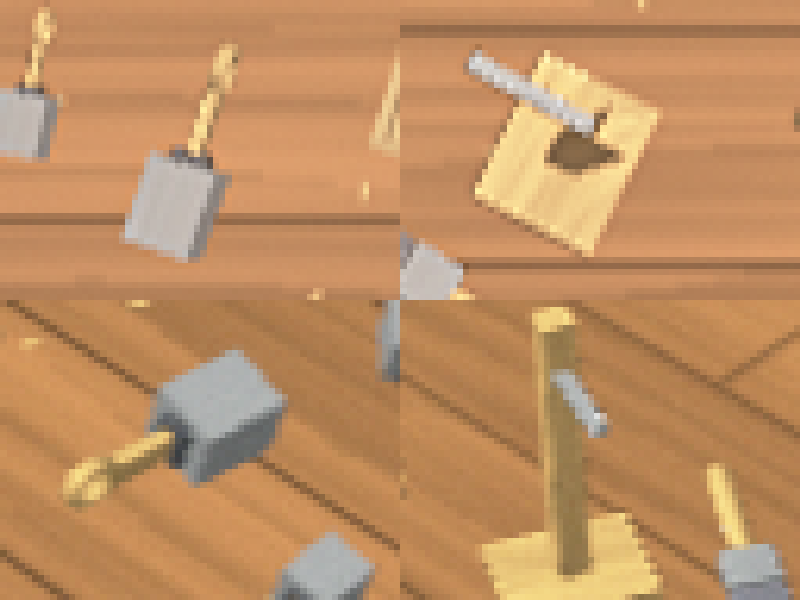

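```bash
python3 - <<'E'
from h import *
o,d=pickle.load(open('d0.pkl','rb'));c=cam(d['top']);c2=cam(d['scene'])
q=lambda x,y,X,Y:(X+x/6.25-.5,Y+y/6.25-.5)
mouth=[q(123,240,130,195),q(188,260,130,195)];cl=[q(150,153,130,195),q(212,173,130,195)]
P=plane(c,mouth+cl,.046);print('box top',np.round(P,3).tolist());
print('eye end',plane(c,[q(228,48,130,195)],.03))
ax=P[2:].mean(0)-P[:2].mean(0);print('len',np.linalg.norm(ax),'ang',np.degrees(np.arctan2(ax[1],ax[0])))
tip=plane(c,[q(472,62,290,188)],.213)[0];root=plane(c,[q(593,126,290,188)],.195)[0];print('peg',tip,root,np.linalg.norm(tip-root),np.degrees(np.arctan2(*(tip-root)[[1,0]])))
print('base corners',np.round(plane(c,[q(545,52,290,188),q(658,115,290,188),q(592,255,290,188),q(476,193,290,188)],.014),3).tolist())
print('tri tip',tri([c,c2],[q(472,62,290,188),q(600,428-300,190,135)]))
E
```

```text
box top [[0.405, 0.357, 0.046], [0.392, 0.314, 0.046], [0.462, 0.341, 0.046], [0.449, 0.3, 0.046]]
eye end [[0.53342737 0.29418818 0.03      ]]
len 0.059400322676059825 ang -14.999789069312229
peg [ 0.5377065  -0.49576543  0.213     ] [ 0.50017538 -0.57367155  0.195     ] 0.08832863909051211 64.2776531755262
base corners [[0.563, -0.598, 0.014], [0.52, -0.674, 0.014], [0.425, -0.626, 0.014], [0.467, -0.548, 0.014]]
tri tip (array([ 0.44641309, -0.2657512 ,  0.27202191]), [np.float64(0.22256078022026948), np.float64(0.22256078022026946)])
```

Call:
{"name": "carry_out", "arguments": {"increments": "2 3.9 0.5 -3.3 0;2 3.9 0.5 -3.3 0;2 3.9 0.5 -3.3 0;2 3.9 0.5 -3.3 0;2 3.9 0.5 -3.3 0;2 3.9 0.5 -3.3 0;2 3.9 0.5 -3.3 0;2 3.9 0.5 -3.3 0;2 3.9 0.5 -3 0"}}

```text
time_s: 1.05
ee_pos: [0.3478, -0.3012, 0.2955]
tool_rot: [[-0.965, 0.262, 0.0], [0.262, 0.965, 0.0], [-0.0, 0.0, -1.0]]
wrist_force: [1.1, -0.6, 0.1]
opening: 0.0854
finger_force: 0.0
```

Call:
{"name": "carry_out", "arguments": {"increments": "1.4 4.6 0 0 0;1.4 4.6 0 0 0;1.4 4.6 0 0 0;1.4 4.6 0 0 0;1.4 4.6 0 0 0;1.4 4.6 0 0 0;1.4 4.6 0 0 0;1.4 4.6 0 0 0;1.4 4.6 -1 0 0;1.4 4.6 -1 0 0"}}

```text
time_s: 2.05
ee_pos: [0.4876, 0.1593, 0.2754]
tool_rot: [[-0.966, 0.259, 0.001], [0.259, 0.966, 0.001], [-0.001, 0.001, -1.0]]
wrist_force: [1.2, 0.7, 1.2]
opening: 0.0858
finger_force: 0.0
```

Call:
{"name": "carry_out", "arguments": {"increments": "1.3 3.6 -2 0 0;1.3 3.6 -2 0 0;1.3 3.6 -2 0 0;0.8 3.4 -2 0 0;0 0 -2 0 0;0 0 0 0 0;0 0 0 0 0"}}

```text
time_s: 2.75
ee_pos: [0.5344, 0.2987, 0.1753]
tool_rot: [[-0.966, 0.259, -0.001], [0.259, 0.966, -0.001], [0.0, -0.001, -1.0]]
wrist_force: [-0.5, 0.4, 0.2]
opening: 0.0854
finger_force: 0.0
```

```bash
python3 - <<'E'
from h import *
from bench import ctrl
o=ctrl.get_obs();w=ctrl.get_image('wrist');pickle.dump((o,w),open('w1.pkl','wb'))
print(o['ee_pos'],np.round(o['tool_rot'],3).tolist(),o['time_s'])
cv2.imwrite('pics/w1.png',w['frame'][:,:,::-1])
o,d=pickle.load(open('d0.pkl','rb'));c=cam(d['top']);c2=cam(d['scene'])
q=lambda x,y,X,Y:(X+x/6.25-.5,Y+y/6.25-.5)
tip=plane(c,[q(72,62,290,188)],.213)[0];root=plane(c,[q(193,126,290,188)],.195)[0];print('peg',tip,root,np.linalg.norm(tip-root),np.degrees(np.arctan2(*(tip-root)[[1,0]])))
print('base corners',np.round(plane(c,[q(145,52,290,188),q(258,115,290,188),q(192,255,290,188),q(76,193,290,188)],.014),3).tolist())
print('tri tip',tri([c,c2],[q(72,62,290,188),q(200,128,190,135)]))
E
```

```text
[0.53435173 0.29872724 0.17529794] [[-0.966, 0.259, -0.001], [0.259, 0.966, -0.001], [0.0, -0.001, -1.0]] 2.75
peg [ 0.53737718 -0.25313492  0.213     ] [ 0.49991018 -0.32867425  0.195     ] 0.0862204530065317 63.61889768610541
base corners [[0.563, -0.325, 0.014], [0.52, -0.401, 0.014], [0.425, -0.355, 0.014], [0.467, -0.277, 0.014]]
tri tip (array([ 0.53765038, -0.25346103,  0.21097396]), [np.float64(0.0001311468519231695), np.float64(0.00013114685192315331)])
```

View pics/w1.png

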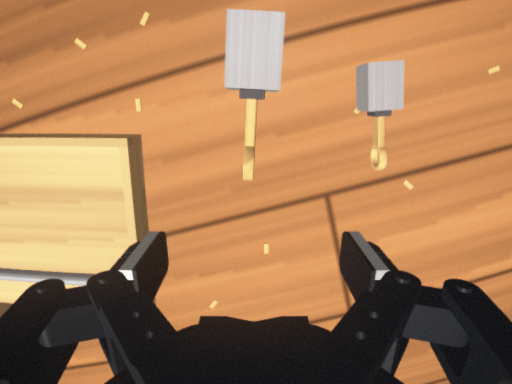

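```bash
python3 - <<'E'
from h import *
o,w=pickle.load(open('w1.pkl','rb'));c=cam(w,o)
a=plane(c,[(252,100)],.034)[0];e=plane(c,[(248,180)],.023)[0]
b=plane(c,[(227,10),(285,12),(225,90),(281,92)],.046)
ax=b[2:].mean(0)-b[:2].mean(0)
print(a,e,np.linalg.norm((e-a)[:2]),'hdl ang',np.degrees(np.arctan2(*(e-a)[[1,0]])),'box',np.round(b,4).tolist(),np.linalg.norm(ax),np.degrees(np.arctan2(ax[1],ax[0])))
u=ax/np.linalg.norm(ax);print('far end from box',b[2:].mean(0)+u*.084)
for x in (35,45,51):print(x,b[2:].mean(0)+u*(.03+x/1000))
E
```

```text
[0.46636128 0.3152559  0.034     ] [0.53815393 0.29189383 0.023     ] 0.07549814947874978 hdl ang -18.025425840778066 box [[0.3941, 0.3143, 0.046], [0.4073, 0.3581, 0.046], [0.4528, 0.2958, 0.046], [0.4664, 0.3403, 0.046]] 0.06162627139987802 -17.152330358650865
far end from box [0.53985096 0.2932553  0.046     ]
35 [0.521696   0.29885865 0.046     ]
45 [0.53125124 0.29590952 0.046     ]
51 [0.53698439 0.29414004 0.046     ]
```

Call:
{"name": "carry_out", "arguments": {"increments": "0.5 -0.6 -3 -2.5 0;0 0 -4 0 0;0 0 -4 0 0;0 0 -2.5 0 0;0 0 -0.7 0 0;0 0 0 0 120;0 0 0 0 200;0 0 0 0 255;0 0 0 0 255;0 0 0 0 255", "squeeze": 20}}

```text
time_s: 3.8
ee_pos: [0.5398, 0.2935, 0.0343]
tool_rot: [[-0.954, 0.301, 0.001], [0.301, 0.954, 0.001], [-0.001, 0.001, -1.0]]
wrist_force: [-0.6, -0.6, -0.7]
opening: 0.0125
finger_force: 0.1
```

Call:
{"name": "carry_out", "arguments": {"increments": "0 0 0 0 255;0 0 0 0 255;0 0 1 0 255;0 0 2 0 255;0 0 3 0 255;0 0 3 0 255;0 0 3 0 255;0 0 3 0 255;0 0 0 0 255;0 0 0 0 255"}}

```text
time_s: 4.8
ee_pos: [0.5391, 0.2931, 0.1839]
tool_rot: [[-0.953, 0.301, 0.0], [0.301, 0.953, 0.001], [0.0, 0.001, -1.0]]
wrist_force: [0.7, 0.3, -4.1]
opening: 0.0088
finger_force: 21.0
```

```bash
python3 - <<'E'
from h import *
from bench import ctrl
o=ctrl.get_obs();w=ctrl.get_image('wrist');s=ctrl.get_image('scene');pickle.dump((o,w,s),open('w2.pkl','wb'))
print(o['ee_pos'],o['opening'],o['wrist_force'],o['moment'],o['time_s'])
x,y=proj(cam(s),[o['ee_pos']])[0].astype(int);print(x,y)
a=cv2.resize(s['frame'][y-60:y+60,x-60:x+60,::-1],(384,384),interpolation=2)
cv2.imwrite('pics/w2.png',np.hstack([w['frame'][:,112:,::-1],a]))
E
```

```text
[0.53910092 0.29311576 0.18389638] 0.008757595145923934 [ 0.69914804  0.26448001 -4.08987934] [-0.16770531 -0.08899143 -0.03941017] 4.8
336 232
```

View pics/w2.png

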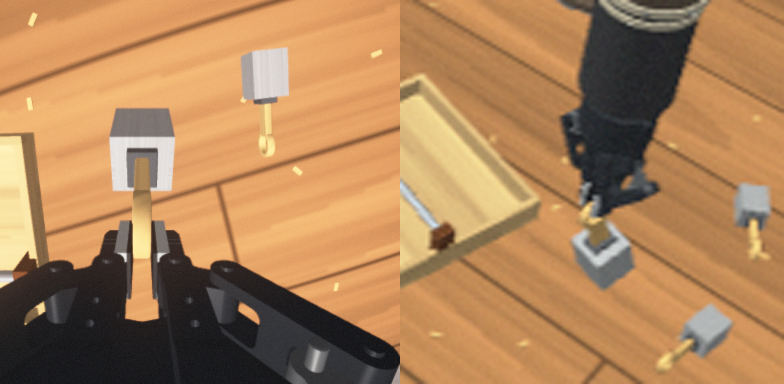

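```bash
cat >> h.py <<'E'
def cuppose(w,o,px,X):
    "px of cup points X (cup_handle frame, m) -> R,p of cup_handle in world"
    K,k,R,t=cam(w,o);_,rv,tv=cv2.solvePnP(np.array(X,float),np.array(px,float),K,np.array([k,0,0,0,0.]))
    Rc=cv2.Rodrigues(rv)[0];return R.T@Rc,R.T@(tv[:,0]-t)
E
python3 - <<'E'
from h import *
o,w,s=pickle.load(open('w2.pkl','rb'))
# image left = tool -y or +y ; cup y sign chosen so frame is right handed
px=[(220,137),(285,137),(224,190),(284,190),(224,108),(282,108)]
for sg in(1,-1):
    X=[(-.03,sg*.023,.023),(-.03,-sg*.023,.023),(-.03,sg*.023,-.023),(-.03,-sg*.023,-.023),(-.09,sg*.023,.023),(-.09,-sg*.023,.023)]
    R,p=cuppose(w,o,px,X);T=o['tool_rot'].T if hasattr(o['tool_rot'],'T') else np.array(o['tool_rot']).T
    e=lambda x:np.round(T@(p+R[:,0]*x-o['ee_pos']),4)
    print(sg,np.linalg.det(R),'tilt',np.degrees(np.arccos(R[2,0])),'tool-frame handle',e(0),'eye',e(.035),'far',e(.054),'mouth',p+R[:,0]*-.09)
    print(np.abs(proj(cam(w,o),np.array(X)@R.T+p)-px).max())
E
```

```text
1 1.0000000000000004 tilt 161.8384048141761 tool-frame handle [ 0.1234  0.0005 -0.3088] eye [ 0.1343  0.0006 -0.2755] far [ 0.1402  0.0006 -0.2574] mouth [0.44819899 0.32166244 0.578194  ]
2.650689946484988
-1 1.0000000000000004 tilt 18.16159518846149 tool-frame handle [ 0.0137 -0.0004  0.059 ] eye [ 0.0028 -0.0005  0.0258] far [-0.0031 -0.0005  0.0077] mouth [0.49930121 0.3057439  0.03934479]
2.6506899458444195
```

Call:
{"name": "carry_out", "arguments": {"increments": "0 0 2 0 255;0.5 -0.5 1 8.5 255;0.5 -0.5 0 8.5 255;0.5 -0.5 0 8.5 255;0.5 -0.5 0 8.5 255;0.5 -0.5 0 8.5 255;0.5 -0.5 0 8.5 255;0.5 -0.5 0 8.5 255;0.5 -0.5 0 8.5 255;0.5 -0.5 0 8.5 255"}}

```text
time_s: 5.9
ee_pos: [0.5839, 0.2475, 0.2114]
tool_rot: [[-0.51, -0.86, -0.003], [-0.86, 0.51, -0.002], [0.003, 0.002, -1.0]]
wrist_force: [-0.2, 0.1, -2.9]
opening: 0.0092
finger_force: 21.0
```

Call:
{"name": "carry_out", "arguments": {"increments": "0.5 0 0 8.5 255;0.3 0 -1 6.2 255;0 0 -2 0 255;0 0 -2 0 255;0 0 0 0 255;0 0 0 0 255"}}

```text
time_s: 6.5
ee_pos: [0.5922, 0.2478, 0.1623]
tool_rot: [[-0.281, -0.96, -0.002], [-0.96, 0.281, -0.002], [0.002, 0.001, -1.0]]
wrist_force: [0.7, 0.7, -2.0]
opening: 0.0093
finger_force: 21.0
```

```bash
cat > look.py <<'E'
from h import *
from bench import ctrl
import sys
n=sys.argv[1]
o=ctrl.get_obs();w=ctrl.get_image('wrist');s=ctrl.get_image('scene');pickle.dump((o,w,s),open(n+'.pkl','wb'))
R=np.array(o['tool_rot']);print(np.round(o['ee_pos'],4),'yaw y',round(np.degrees(np.arctan2(R[1,1],R[0,1])),1),o['opening'],np.round(o['wrist_force'],2),np.round(o['moment'],3),o['time_s'],np.round(o['joint_positions'],2))
x,y=proj(cam(s),[o['ee_pos']])[0].astype(int)
a=cv2.resize(s['frame'][y-40:y+80,x-60:x+60,::-1],(384,384),interpolation=2)
cv2.imwrite(f'pics/{n}.png',np.hstack([w['frame'][:,112:,::-1],a]))
E
python3 look.py w3
```

```text
[0.5922 0.2478 0.1623] yaw y 163.7 0.009288286857455115 [ 0.66  0.69 -2.04] [-0.021 -0.112  0.009] 6.5 [ 0.7   0.37 -0.18  0.   -1.02 -0.98]
```

View pics/w3.png

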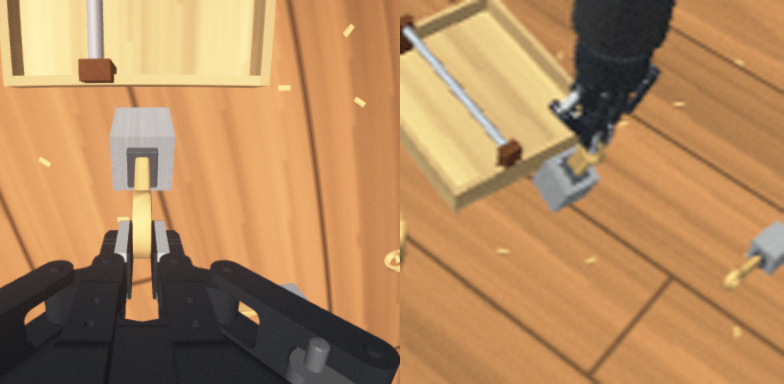

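Call:
{"name": "carry_out", "arguments": {"increments": "-0.28 -0.96 0 0 255;-0.2 -0.7 0 0 255;-0.14 -0.48 0 0 255;-0.14 -0.48 0 0 255;-0.14 -0.48 0 0 255;-0.14 -0.48 0 0 255;-0.14 -0.48 0 0 255;-0.14 -0.48 0 0 255;-0.14 -0.48 0 0 255;-0.14 -0.48 0 0 255"}}

```text
time_s: 7.6
ee_pos: [0.5764, 0.1928, 0.1633]
tool_rot: [[-0.281, -0.96, -0.0], [-0.96, 0.281, 0.0], [-0.0, 0.0, -1.0]]
wrist_force: [0.1, 1.1, -1.7]
opening: 0.0094
finger_force: 20.6
```

Call:
{"name": "carry_out", "arguments": {"increments": "-0.14 -0.48 0 0 255;-0.14 -0.48 0 0 255;0 0 0 0 255"}}

```text
time_s: 7.9
ee_pos: [0.5734, 0.1829, 0.1633]
tool_rot: [[-0.282, -0.96, -0.0], [-0.96, 0.282, -0.0], [0.0, 0.0, -1.0]]
wrist_force: [0.3, 1.3, -2.0]
opening: 0.0093
finger_force: 20.1
```

```bash
python3 look.py w4
```

```text
[0.5734 0.1829 0.1633] yaw y 163.6 0.00925964651014587 [ 0.31  1.32 -1.96] [ 0.561 -0.221 -0.015] 7.9 [ 0.63  0.31 -0.27 -0.   -0.99 -0.92]
```

View pics/w4.png

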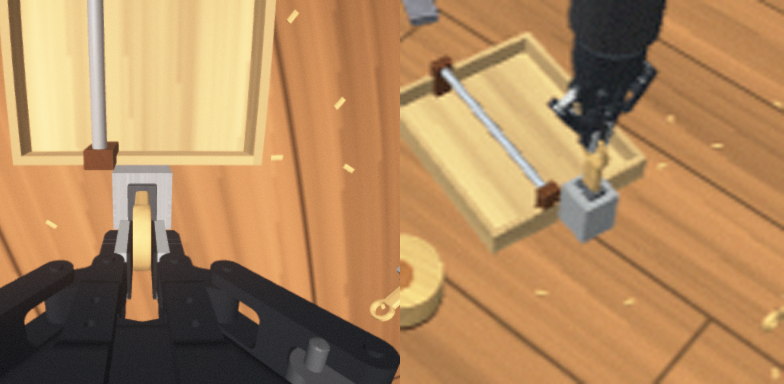

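```bash
python3 - <<'E'
from h import *
for n,rows in(('w4',(20,60,100,135)),('w3',(10,40))):
    o,w,s=pickle.load(open(n+'.pkl','rb'));c=cam(w,o)
    hsv=cv2.cvtColor(w['frame'],cv2.COLOR_RGB2HSV)
    px=[]
    for r in rows:
        k=np.where((hsv[r,190:235,1]<50))[0]+190;px.append((k.mean(),r));print(n,r,k.min(),k.max(),end=' ')
    B=plane(c,px,.054);u=B[-1]-B[0];a=np.degrees(np.arctan2(u[1],u[0]));print('\n',np.round(B,4).tolist(),a)
    x=np.array([.96,-.281,0]);print('bar offset along tray x (rel origin):',B@x,'TCP',np.array(o['ee_pos'])@x)
# far/near tray edges along tray y, first look
E
```

```text
w4 20 200 214 w4 60 201 214 w4 100 203 216 w4 135 204 217 
 [[0.5708, 0.0502, 0.054], [0.5791, 0.0771, 0.054], [0.5868, 0.1053, 0.054], [0.5945, 0.1311, 0.054]] 73.68594873713157
bar offset along tray x (rel origin): [0.53384811 0.53429128 0.53370731 0.53384643] TCP 0.4991063013087899
w3 10 199 213 w3 40 200 213 
 [[0.588, 0.1084, 0.054], [0.594, 0.1282, 0.054]] 73.14958881525594
bar offset along tray x (rel origin): [0.53398176 0.53417546] TCP 0.4988384747532085
```

Call:
{"name": "carry_out", "arguments": {"increments": "0.14 0.48 0 0 255;0 0 2 0 255;0 0 4 0 255", "squeeze": 60}}

```text
time_s: 8.3
ee_pos: [0.5732, 0.1877, 0.2203]
tool_rot: [[-0.281, -0.96, -0.007], [-0.96, 0.281, -0.004], [0.006, 0.006, -1.0]]
wrist_force: [0.3, 0.7, -1.8]
opening: 0.0072
finger_force: 59.8
```

Call:
{"name": "carry_out", "arguments": {"increments": "-0.7 -3.7 2 0 255;-0.7 -3.7 0 0 255;-0.7 -3.7 0 0 255;-0.7 -3.7 0 0 255;0 0 0 0 255;0 0 0 0 255;0 0 0 0 255;0 0 0 0 255;0 0 0 0 255"}}

```text
time_s: 9.2
ee_pos: [0.5472, 0.0411, 0.243]
tool_rot: [[-0.28, -0.96, -0.0], [-0.96, 0.28, -0.0], [0.0, 0.0, -1.0]]
wrist_force: [-1.0, -0.3, -2.9]
opening: 0.0075
finger_force: 59.8
```

Call:
{"name": "carry_out", "arguments": {"increments": "0 0 -1 0 255;0 0 -2 0 255;0 0 -0.4 0 255"}}

```text
time_s: 9.5
ee_pos: [0.5478, 0.0406, 0.2093]
tool_rot: [[-0.28, -0.96, 0.001], [-0.96, 0.28, -0.001], [0.0, -0.001, -1.0]]
wrist_force: [-3.2, 0.3, 20.5]
opening: 0.0077
finger_force: 62.3
```

Call:
{"name": "carry_out", "arguments": {"increments": "0 0 2 0 255;0 0 -2 0 255;0 0 2 0 255;0 0 -2.2 0 255;0 0 2.2 0 255;0 0 -2.2 0 255;0 0 2.2 0 255;0 0 2 0 255;0 0 0 0 255;0 0 0 0 255"}}

```text
time_s: 10.5
ee_pos: [0.5469, 0.0406, 0.2488]
tool_rot: [[-0.281, -0.96, -0.0], [-0.96, 0.281, 0.0], [-0.0, 0.0, -1.0]]
wrist_force: [0.1, -0.6, -2.6]
opening: 0.0076
finger_force: 60.5
```

```bash
cat > knob.py <<'E'
from h import *
from bench import ctrl
import sys
o=ctrl.get_obs();s=ctrl.get_image('scene');t=ctrl.get_image('top');pickle.dump((o,s,t),open(sys.argv[1]+'.pkl','wb'))
print(np.round(o['ee_pos'],4),np.round(o['wrist_force'],2),o['time_s'],np.round(o['moment'],3))
_,d=pickle.load(open('d0.pkl','rb'))
for n,i in(('scene',s),('top',t)):
    c=cam(i);df=np.abs(i['frame'].astype(int)-d[n]['frame']).sum(2)
    cen=np.array([.534,.043]);ux=np.array([.96,-.281]);uy=np.array([.281,.96])
    P=[np.r_[cen+a*.1*ux+b*.115*uy,.01] for a,b in((1,1),(1,-1),(-1,-1),(-1,1))]
    m=np.zeros(df.shape,np.uint8);cv2.fillPoly(m,[proj(c,P).astype(np.int32)],1)
    k,l,st,ce=cv2.connectedComponentsWithStats(((df>60)&(m>0)).astype(np.uint8))
    print(n,[(st[j,4],np.round(ce[j],1).tolist(),np.round(plane(c,[ce[j]],.02)[0],3).tolist()) for j in range(1,k) if st[j,4]>6])
E
python3 knob.py k1
```

```text
[0.5469 0.0406 0.2488] [ 0.09 -0.57 -2.58] 10.5 [ 0.037  0.041 -0.06 ]
scene [(np.int32(292), [275.8, 211.2], [0.482, -0.007, 0.02]), (np.int32(19), [278.2, 224.8], [0.532, 0.046, 0.02]), (np.int32(29), [283.4, 226.5], [0.525, 0.067, 0.02])]
top [(np.int32(918), [215.5, 190.8], [0.583, 0.088, 0.02])]
```

Call:
{"name": "carry_out", "arguments": {"increments": "0 0 -2 0 255;0 0 -2.2 0 255;0 0 2.2 0 255;0 0 -2.4 0 255;0 0 2.4 0 255;0 0 -2.4 0 255;0 0 2.4 0 255;0 0 2 0 255;0 0 0 0 255;0 0 0 0 255"}}

```text
time_s: 11.6
ee_pos: [0.5467, 0.0404, 0.2484]
tool_rot: [[-0.281, -0.96, -0.001], [-0.96, 0.281, 0.0], [-0.0, 0.001, -1.0]]
wrist_force: [-0.4, -0.0, -2.8]
opening: 0.0074
finger_force: 64.6
```

```bash
python3 knob.py k2; python3 - <<'E'
from h import *
im=[]
for n in('k1','k2'):
    o,s,t=pickle.load(open(n+'.pkl','rb'));im.append(cv2.resize(s['frame'][165:275,225:335,::-1],(400,400),interpolation=2))
cv2.imwrite('pics/k12.png',np.hstack(im))
E
```

```text
[0.5467 0.0404 0.2484] [-0.41 -0.01 -2.82] 11.6 [ 0.055  0.082 -0.006]
scene [(np.int32(340), [276.8, 213.2], [0.488, 0.003, 0.02]), (np.int32(7), [272.7, 230.0], [0.567, 0.047, 0.02])]
top [(np.int32(921), [215.6, 190.8], [0.583, 0.088, 0.02])]
```

View pics/k12.png

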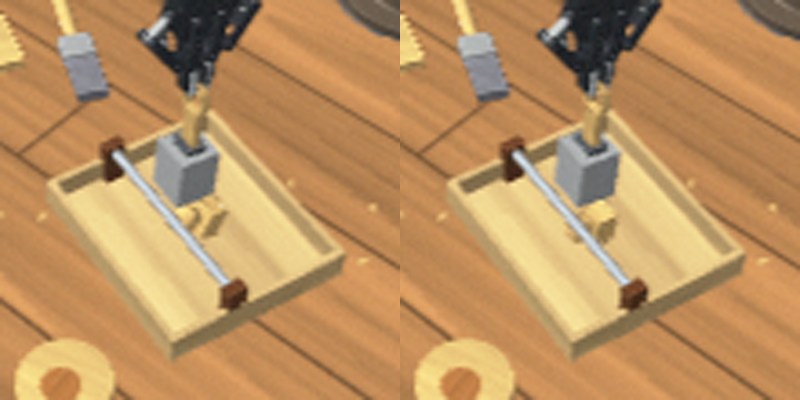

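Call:
{"name": "carry_out", "arguments": {"increments": "0.1 -2.6 0.2 8 255;0.1 -2.6 0 8 255;0.1 -2.6 0 8 255;0.1 -2.6 0 8 255;0.1 -2.6 0 8 255;0.1 -2.6 0 8 255;0.1 -2.6 0 8 255;0.1 -2.6 0 8 255;0.1 -2.6 0 8 255;0.1 -2.4 -0.5 8 255"}}

```text
time_s: 12.7
ee_pos: [0.5569, -0.2188, 0.2455]
tool_rot: [[0.899, -0.439, -0.001], [-0.439, -0.899, 0.0], [-0.001, 0.0, -1.0]]
wrist_force: [1.0, 0.2, -2.4]
opening: 0.0075
finger_force: 64.6
```

Call:
{"name": "carry_out", "arguments": {"increments": "0 0 0 0 255;0 0 0 0 255"}}

```text
time_s: 12.9
ee_pos: [0.5564, -0.218, 0.2448]
tool_rot: [[0.895, -0.447, -0.002], [-0.447, -0.895, 0.0], [-0.002, 0.001, -1.0]]
wrist_force: [0.1, -0.4, -1.8]
opening: 0.0075
finger_force: 64.6
```

```bash
python3 look.py w5; python3 - <<'E'
from h import *
o,w,s=pickle.load(open('w5.pkl','rb'))
x,y=proj(cam(s),[o['ee_pos']])[0].astype(int);print('scene crop origin',x-50,y-35)
a=cv2.resize(s['frame'][y-35:y+65,x-50:x+50,::-1],(400,400),interpolation=2)
b=cv2.resize(w['frame'][:,:,::-1],(400,300),interpolation=cv2.INTER_AREA)
b=w['frame'][:384,56:456,::-1];b=np.vstack([b,np.zeros((16,400,3),np.uint8)])
cv2.imwrite('pics/w5c.png',np.hstack([b,a]))
E
```

```text
[ 0.5564 -0.218   0.2448] yaw y -116.5 0.00753245204379245 [ 0.13 -0.35 -1.8 ] [ 0.044 -0.027  0.023] 12.9 [-0.05  0.24 -0.17 -0.   -1.16  1.15]
scene crop origin 174 119
```

View pics/w5c.png

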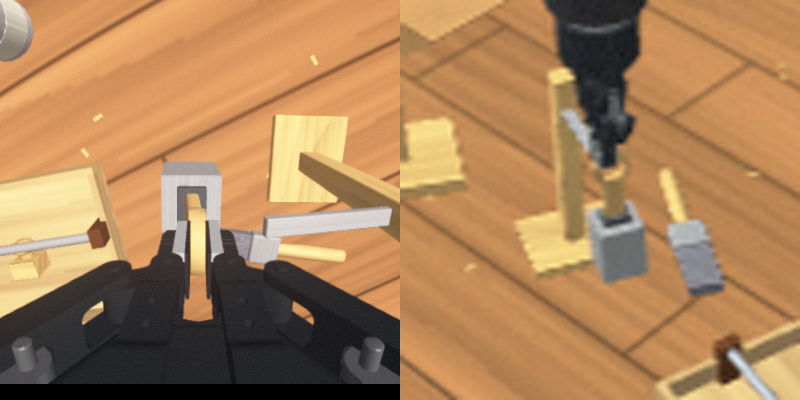

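```bash
python3 - <<'E'
from h import *
o,w,s=pickle.load(open('w5.pkl','rb'));c=cam(w,o);T=np.array(o['tool_rot']).T;E=np.array(o['ee_pos'])
px=np.array([(162,175),(221,175),(163,229),(220,229),(165,162),(219,162)])+[56,0]
X=[(-.03,-.023,.023),(-.03,.023,.023),(-.03,-.023,-.023),(-.03,.023,-.023),(-.09,-.023,.023),(-.09,.023,.023)]
R,p=cuppose(w,o,px,X);e=lambda x:np.round(T@(p+R[:,0]*x-E),4)
print('tilt',np.degrees(np.arccos(R[2,0])),'eye',e(.035),'mouth',e(-.09),'cup y in tool',T@R[:,1])
print(np.abs(proj(c,np.array(X)@R.T+p)-px).max())
u=np.array([.4446,.8957,0]);v=np.array([.8957,-.4446,0])
for nm,q,z in(('tip',(322,228),.215),('root',(446,217),.197)):
    P=plane(c,[q],z)[0];print(nm,P,'tool',T@(P-E))
tip=np.array([.5375,-.2533,.212]);print('top-cam tip in tool',T@(tip-E),'root',T@(np.array([.5,-.3287,.195])-E))
E
```

```text
tilt 2.1107975326388293 eye [-0.0052 -0.0039  0.0297] mouth [-0.0093 -0.0053  0.1546] cup y in tool [-0.00292244  0.99993584  0.01094405]
3.295318605507134
tip [ 0.53896159 -0.25333119  0.215     ] tool [0.00022803 0.0393888  0.02986976]
root [ 0.49914491 -0.33044536  0.197     ] tool [-0.0009246   0.12615569  0.04792914]
top-cam tip in tool [-0.00108685  0.04001156  0.03287317] root [-0.00093428  0.12421087  0.0499279 ]
```

Call:
{"name": "carry_out", "arguments": {"increments": "0.3 -0.1 -0.3 0 255;-0.44 -0.9 0 0 255;-0.44 -0.9 0 0 255;-0.44 -0.9 0 0 255;-0.44 -0.9 0 0 255;-0.44 -0.9 -0.2 0 255;0 0 0 0 255"}}

```text
time_s: 13.7
ee_pos: [0.5371, -0.2649, 0.241]
tool_rot: [[0.896, -0.445, -0.001], [-0.445, -0.896, 0.0], [-0.0, 0.0, -1.0]]
wrist_force: [-0.2, 0.8, -3.5]
opening: 0.0075
finger_force: 64.6
```

Call:
{"name": "carry_out", "arguments": {"increments": "-0.44 -0.9 -0.2 0 255;-0.44 -0.9 -0.2 0 255;-0.22 -0.45 -0.1 0 255;0 0 -0.2 0 255;0 0 0 0 255"}}

```text
time_s: 14.2
ee_pos: [0.5269, -0.2862, 0.2339]
tool_rot: [[0.896, -0.444, -0.0], [-0.444, -0.896, 0.0], [-0.001, -0.0, -1.0]]
wrist_force: [0.2, -0.3, -3.2]
opening: 0.0073
finger_force: 64.5
```

```bash
python3 look.py w6; python3 - <<'E'
from h import *
o,w,s=pickle.load(open('w6.pkl','rb'))
x,y=proj(cam(s),[o['ee_pos']])[0].astype(int)
a=cv2.resize(s['frame'][y-20:y+40,x-30:x+30,::-1],(400,400),interpolation=2)
b=w['frame'][140:300,200:360,::-1];b=cv2.resize(b,(400,400),interpolation=2)
cv2.imwrite('pics/w6c.png',np.hstack([b,a]))
E
```

```text
[ 0.5269 -0.2862  0.2339] yaw y -116.4 0.007270389243424314 [ 0.25 -0.26 -3.18] [-0.026 -0.039  0.01 ] 14.2 [-0.17  0.25 -0.18 -0.   -1.14  1.28]
```

View pics/w6c.png

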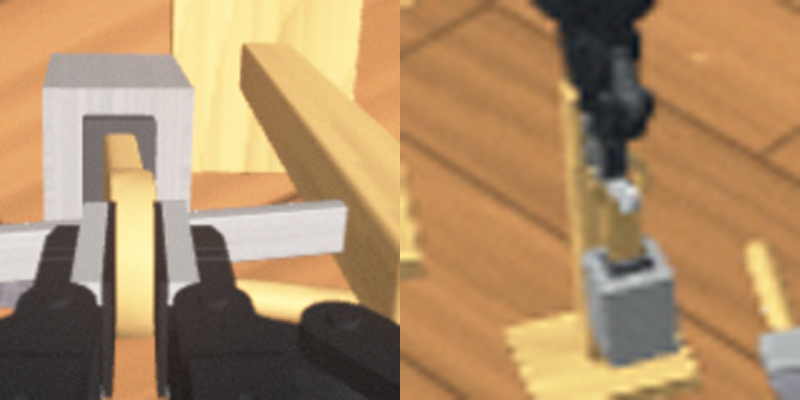

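Call:
{"name": "carry_out", "arguments": {"increments": "0 0 0 0 220;0 0 0 0 210;0 0 0 0 200;0 0 0 0 185;0 0 0 0 180;0 0 0 0 180;0 0 0 0 180;0 0 0 0 180", "squeeze": 20}}

```text
time_s: 15.1
ee_pos: [0.5271, -0.2862, 0.2343]
tool_rot: [[0.896, -0.444, -0.0], [-0.444, -0.896, -0.0], [-0.0, 0.0, -1.0]]
wrist_force: [0.2, -1.2, 0.1]
opening: 0.0251
finger_force: 0.0
```

Call:
{"name": "carry_out", "arguments": {"increments": "0 0 0.5 0 180;0 0 1 0 180;0 0 2 0 180;0 0 3 0 180;0 0 4 0 180;0 0 4 0 180;0 0 0 0 180;0 0 0 0 180;0 0 0 0 180;0 0 0 0 180"}}

```text
time_s: 16.1
ee_pos: [0.5267, -0.286, 0.3783]
tool_rot: [[0.896, -0.444, -0.002], [-0.444, -0.896, 0.001], [-0.002, 0.0, -1.0]]
wrist_force: [-0.3, -0.2, -0.1]
opening: 0.0256
finger_force: 0.0
```

```bash
python3 look.py w7; python3 - <<'E'
from h import *
o,w,s=pickle.load(open('w7.pkl','rb'));_,d=pickle.load(open('d0.pkl','rb'))
# grey cup blob under the peg in scene + expected projection when hung
c=cam(s);u=np.array([.4446,.8957,0]);root=np.array([.5,-.3287,.195]);
eye=root+u*.05+[0,0,.002];exp=proj(c,[eye,eye-[0,0,.125],eye-[0,0,.095]]);print('expected eye, mouth, box centre',exp.tolist())
hsv=cv2.cvtColor(s['frame'],cv2.COLOR_RGB2HSV);df=np.abs(s['frame'].astype(int)-d['scene']['frame']).sum(2)
x,y=exp[2].astype(int);m=((hsv[:,:,1]<60)&(df>50)).astype(np.uint8);z=np.zeros_like(m);z[y-40:y+30,x-30:x+30]=1
k,l,st,ce=cv2.connectedComponentsWithStats(m*z);print([(st[j].tolist(),ce[j].round(1).tolist()) for j in range(1,k) if st[j,4]>20])
E
```

```text
[ 0.5267 -0.286   0.3783] yaw y -116.3 0.025637323378586215 [-0.28 -0.18 -0.07] [-0.006  0.013  0.027] 16.1 [-0.17  0.18  0.06 -0.   -1.45  1.28]
expected eye, mouth, box centre [[219.06851122354513, 152.61735351071746], [220.46186060555993, 175.51428977237808], [220.14146385652472, 170.24518857285022]]
[([214, 163, 14, 19, 199], [220.8, 172.5])]
```

Call:
{"name": "carry_out", "arguments": {"increments": "0 0 0 0 180;0 0 0 0 180;0 0 0 0 180;0 0 0 0 180;0 0 0 0 180;0 0 0 0 180;0 0 0 0 180;0 0 0 0 180;0 0 0 0 180;0 0 0 0 180"}}

```text
time_s: 17.2
ee_pos: [0.5271, -0.2862, 0.3793]
tool_rot: [[0.896, -0.444, 0.0], [-0.444, -0.896, -0.0], [0.0, -0.0, -1.0]]
wrist_force: [0.4, -0.3, 0.0]
opening: 0.0251
finger_force: 0.0
```

```bash
python3 - <<'E'
from h import *
from bench import ctrl
o7,w7,s7=pickle.load(open('w7.pkl','rb'))
o=ctrl.get_obs();w=ctrl.get_image('wrist');s=ctrl.get_image('scene');w2=ctrl.get_image('wrist')
f=lambda a,b:int((np.abs(a['frame'].astype(int)-b['frame']).sum(2)>60).sum())
print('moved px',f(w,w7),f(s,s7),f(w,w2))
c=cam(w,o);u=np.array([.4446,.8957,0]);root=np.array([.5,-.3287,.197])
hsv=cv2.cvtColor(w['frame'],cv2.COLOR_RGB2HSV);m=(hsv[:,:,1]<50).astype(np.uint8)
k,l,st,ce=cv2.connectedComponentsWithStats(m)
for j in range(1,k):
    if st[j,4]>150: print(st[j].tolist(),ce[j].round(1).tolist())
e=root+u*.05
for a in(.01,.03,.05):
  e=root+u*a;print(a,proj(c,[e,e-[0,0,.065],e-[0,0,.125]]).round().tolist())
# mouth/closed-end check: cast blob centre on the closed-end plane is left to the numbers above
E
```

```text
moved px 2268 156 107
[15, 20, 75, 55, 3143] [51.1, 47.7]
[219, 139, 82, 44, 1691] [254.8, 163.2]
[0, 199, 512, 185, 45488] [254.0, 328.8]
[16, 200, 114, 25, 699] [72.0, 212.4]
0.01 [[291.0, 174.0], [284.0, 162.0], [280.0, 154.0]]
0.03 [[272.0, 174.0], [269.0, 162.0], [267.0, 154.0]]
0.05 [[253.0, 174.0], [253.0, 162.0], [253.0, 154.0]]
```

```bash
python3 -c "
from bench import ctrl
print(ctrl.finish_job())"
```

```text
the job is handed in; nothing more can be done
None
```

The knob was knocked out into the tray, the empty cup hangs mouth-down on the smaller stand's peg, and the gripper has let go and is clear. I handed the job in at about 17 s; no pass or fail verdict came back.

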